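# Seat a flat bar in the drilling fixture and spin the wing screw down on it

### The arm

A 6-joint arm with a two-finger parallel gripper is mounted at the origin on the work surface. World frame = base frame: x ahead of the robot, y to its left, z up, the work surface at z = 0. Lengths are in m, angles in degrees, forces in N, time in s.
With the tool pointing down it reaches from about 0.4 to 0.825 m from the base axis. Payload 7 kg.
Tool frame: the origin (TCP) lies midway between the tips of the shut fingers; the grasp point (between the pads) lies 19 mm behind it; z points along the fingers, y is the direction in which the jaws open and shut (so a half turn about z gives the same grasp; the last joint's range is limited). The gripper opens to 85 mm and grips with 20 to 120 N. Pads are 22 mm wide; open, the fingers measure 114 mm over their backs; the gripper's body (76 mm by 85 mm) begins 54 mm behind the grasp point. The pads swing forward as they close: fully open they stand 13 mm farther back than shut.
Start: joints at [80.907, 20.546, 0.682, 0, -70.136, -16.507], TCP at [0.292, 0.609, 0.231] pointing down, gripper open.
Joint ranges: [-176.03, 176.03], [-82.01, 121.73], [-58.28, 71.71], [-173.87, 95.51], [-174.79, -0.11], [-173.66, 173.66]. Speed limits (degrees/s): [136.94, 136.94, 172.46, 180, 180, 180].

### API

Orientations are given as a 3x3 rotation matrix whose columns are the frame's x, y, z axes.
In Python, from cell import arm, open_gripper, close, inverse_kinematics, readout, capture, get_calibration, order gives the robot as it stands. Calls block until the motion is done:
- arm.reach(position, orientation): joint-space move of the TCP to a pose.
- arm.move_straight(position, rotation=None, feed=0.15, f_stop=None): straight line of the TCP; rotation=None keeps the orientation; feed is the mean speed in m/s. With f_stop (N) it stops when the force on the tool has changed by that much, and returns True; else False.
- arm.set_joints(angles): joint-space move.
- open_gripper() and close(squeeze=None): open the fingers fully, or close them until they stop; squeeze is the grip in N (None keeps the last).
- arm.dwell(seconds).
- inverse_kinematics(position, orientation): joint angles nearest the present ones, or None.
- readout.read_state(): the state.
- capture(name): name is "scene" or "top" or "wrist"; returns (picture, depth): 384x512x3 uint8, red, green, blue; 384x512 float32, m along the optical axis (not along the pixel's ray), 0 where there is no reading.
- get_calibration(name): a dict with "fx", "fy", "cx", "cy" (pixels), "distortion" ([k1, k2, p1, p2, k3] as OpenCV has them; the pictures are not rectified), "xyz" and "rotation" of the camera in the world. Camera axes: x right, y down, z forward; pixel columns grow to the right and rows downward; lengths in m; the calibration is good to about 2 mm. A picture is of the moment at which its call begins: read the wrist's pose just before it. get_calibration takes no time and is no camera call; for the wrist camera it gives the pose at the moment of the call.
A pose or a line that the arm cannot do raises arm.PlanningError and nothing moves.
- order.job_done(): hands the job in, once; it reports no verdict.
The state is a dict: "t": time; "qpos": joint angles; "dq": joint speeds; "effort": joint torques, N m; "tcp_pos": TCP position; "ee_rot": TCP orientation; "force": force on the tool from outside, world axes, zero at the start; "wrist_torque": the same for the moment, N m; "finger_gap": opening from 0.0 (shut) to 1.0 (fully open).
Only numpy, scipy, OpenCV 4.12 (cv2) and the standard library are available. Lean on these libraries where they do the work, as an engineer would, in place of code of your own. Each camera call takes 0.05 s, during which the arm holds its last target.

### The job

Get the flat bar in the drilling fixture ready for drilling: with a fingertip, push its near end along the channel until the bar is fully home against the end stop, and then spin the clamp's wing screw down (clockwise from above) with repeated fingertip strokes on its wings until the pad holds the bar and the screw is finger-tight and turns no further. Do not force or squeeze the screw, do not lift the bar or pick anything up, and leave the spare bar, bolt, carton and spray bottle beside the fixture where they stand.

Things in the scene. Friction and masses are not known exactly. Their poses are not given: they have to be found in the camera images.
- fixture: Bar-drilling fixture, fixed to the bench. Origin on the bench right under the clamp screw's axis and the channel's centre line; x along the channel to the end stop, y to the angle plate, z up. Grey base plate: x -170 to +110, y -50 to +100 mm, top at z 15. On it two guide rails 8 mm high, 32 mm apart, from x -105 to +85; behind x -105 the channel is open at the sides.
- stop_face (a point): Middle of the end stop's face, at fixture x +85, 24 mm above the bench; axes as the fixture's. The stop is a steel block 50 mm wide whose top is 37 mm above the bench, bolt heads 43.
- clamp_arm (a point): Top of the clamp arm on the screw's axis, 60 mm above the bench. The arm reaches out from the angle plate over the channel: fixture x -17 to +17, y -20 to +40 mm. A second, like arm with a drill bush (x +45 to +75 mm) tops out at 62 mm above the bench.
- angle_plate (a point): Middle of the upper edge of the grey angle plate's upright face, 88 mm above the bench: fixture x -40 to +85 mm, face at y +40 mm, on the +y side of the wings, 7 mm from where they sweep. On the -y side the wings stand in the open, with nothing above the base plate but the arms.
- bar: The flat steel bar to be drilled: 200 x 30 x 15 mm, about 0.7 kg, oiled (slides with 1 to 2 N), lying loose on the base plate between the guide rails and under both arms, 15 to 45 mm short of the stop. Its top is 30 mm above the bench. Origin at the centre of its underside, x along it towards the stop.
- bar_nose (a point): Centre of the bar's end face towards the stop, at mid thickness (22.5 mm above the bench).
- bar_tail (a point): Centre of the bar's other end face (the near end, to be pushed), at mid thickness (22.5 mm above the bench); always behind the guide rails.
- clamp_screw (a joint): Turn of the wing screw, rad: 0 backed off, growing clockwise from above. 3 mm down a turn; turns easily (1 to 2 N at a wing) and stays put. Pad meets the bar at 12.57; tight, a dead stop, at 13.1. Wings lie along the fixture's x at 0, so their direction, anticlockwise from fixture x, is minus this value. Starts 0.6 to 1.5 turns short of the bar.
- wings (a point): Middle of the wing screw, on its axis at the wings' mid height: fixture x 0, y 0, 87 mm above the bench at screw value 0, 81 mm when tight. Its x axis points along one wing, z up. Hub radius 11 mm, top 2 mm below this point. The 2 wings are upright round lobes 25 mm across and 7 mm thick, centred 20 mm either side of the axis: 65 mm over all, 12.5 mm above and below this point.
- pad: Round steel swivel pad, 20 mm in diameter, 6 mm thick, at the foot of the wing screw under the clamp arm; it goes down with the screw, without turning, onto the bar. Origin at the centre of its underside, 36 mm above the bench at screw value 0. It carries the wing screw.
- spare_bar: Bystander: a like steel bar, 200 x 30 x 15 mm, lying on the bench itself beside the fixture. Origin at the centre of its underside.
- bolt: Bystander: a big dark hexagon bolt standing on its head, 70 mm high, shank 16 mm. Origin at the centre of its underside.
- screw_carton: Bystander: yellow and white carton of screws, 70 x 100 x 85 mm. Origin at the centre of its underside.
- spray_bottle: Bystander: grey trigger spray bottle, 76 mm in diameter, 220 mm high. Origin at the centre of its underside.
Things that resemble listed ones, but are neither listed nor needed, are in the scene too. Leave any green or purple look-alike of the bar alone.

How it is judged (in metres and radians):
On the way, in this order (a step that is already met when the one before it is completed fails the run):
1. the bar is home against the end stop (gap under 2 mm) (x of bar_nose in the frame of stop_face above -0.002 m), for 0.2 s.
2. the wing screw is tight and its pad presses on the bar (value of joint clamp_screw above 12.8 rad and contact force between pad and bar above 3 N), for 0.2 s.
At the end, for the whole second after the job is handed in: The bar's nose is within 2 mm of the end stop, the wing screw stands within 0.3 rad of its tight stop (joint value above 12.8) with the pad pressing on the bar by more than 3 N, and the bar is at rest (all of step 2 and x of bar_nose in the frame of stop_face above -0.002 m and linear speed of bar below 0.01 m/s); the robot touches nothing.
It fails at once if the bar is lifted off the base or out of its channel (z of bar in the frame of fixture above 0.024 m or y of bar in the frame of fixture above 0.015 m or y of bar in the frame of fixture below -0.015 m).
It fails at once if the screw is squeezed or forced: over 50 N from the fingers (contact force between the fingers and pad above 50 N).
It fails at once if the spare bar, bolt, carton or spray bottle is moved more than 25 mm, lifted or knocked over (distance of any of spare_bar, bolt, screw_carton, spray_bottle from where it was at the start of the episode above 0.025 m or angle between any of spare_bar, bolt, screw_carton, spray_bottle's own z axis and vertical above 0.4 rad).
It also fails if it takes over 72 s, if anything falls off the work surface, if the arm or the gripper's body presses on something with over 40 N, if the wrist force passes 120 N, or if a joint passes its speed limit or range.

## Working session

There is one attempt and no reset: what is moved stays moved. The work goes in short steps, each a Python script; the robot and the scene stay as the last script left them, time stands still between calls to the robot, and variables do not carry over. Pictures are saved under pics/ and viewed, and the job is handed in when it is done.

```bash
ls; mkdir -p pics; python3 - <<'E'
from cell import *
import cv2
print(readout.read_state())
for n in ("scene","top"):
    p,d=capture(n); cv2.imwrite(f"pics/{n}0.png",p[:,:,::-1]); 
    import numpy as np; np.save(f"pics/{n}0.npy",d)
    print(get_calibration(n))
E
```

```text
pics
{'t': 0.0, 'qpos': array([ 8.09077603e+01,  2.05921359e+01,  6.36532662e-01, -1.99910663e-02,
       -7.01372951e+01, -1.65041280e+01]), 'dq': array([ 0.03044293, -0.03186824,  0.00611958,  0.02422413, -0.03708942,
       -0.06976444]), 'effort': array([-1.10473178e-03, -5.83319914e+01,  2.93427157e+01,  6.93719655e+00,
       -5.79043524e-03,  2.61301244e-05]), 'tcp_pos': array([0.29146767, 0.60831109, 0.23037715]), 'ee_rot': array([[ 9.01808622e-01, -4.32135248e-01, -5.80244566e-04],
       [-4.32135613e-01, -9.01807303e-01, -1.54913381e-03],
       [ 1.46166535e-04,  1.64776657e-03, -9.99998632e-01]]), 'force': array([-0.21321125, -0.93241868,  0.58155519]), 'wrist_torque': array([-0.03260834,  0.00391905, -0.00625155]), 'finger_gap': 0.999187759346269}
{'fx': 470.9631773891127, 'fy': 470.9631773891127, 'cx': 256.60976194142717, 'cy': 191.29879994627223, 'distortion': array([-0.04979517,  0.        ,  0.        ,  0.        ,  0.        ]), 'xyz': array([1.17172228, 0.31912392, 0.70551816]), 'rotation': array([[-0.42807681,  0.61416652, -0.66298547],
       [ 0.90360865,  0.2782515 , -0.32568007],
       [-0.01554509, -0.73849549, -0.67407919]])}
{'fx': 496.17315658205746, 'fy': 496.17315658205746, 'cx': 247.74842623882896, 'cy': 190.2096945705121, 'distortion': array([-0.15942004,  0.        ,  0.        ,  0.        ,  0.        ]), 'xyz': array([0.49922882, 0.00840913, 1.22700184]), 'rotation': array([[ 0.02858659, -0.99839702,  0.04884866],
       [-0.99951386, -0.02794184,  0.01383127],
       [-0.01244418, -0.0492203 , -0.99871042]])}
```

View pics/scene0.png

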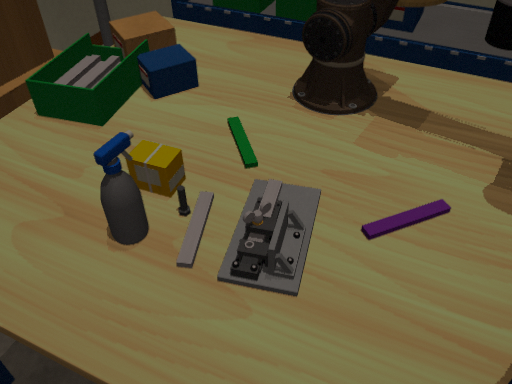

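View pics/top0.png

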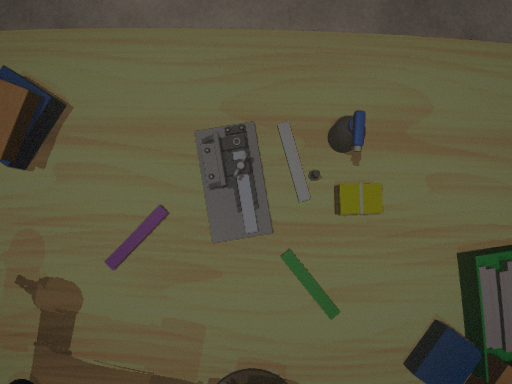

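```bash
python3 - <<'E'
import cv2
p=cv2.imread("pics/top0.png")[110:255,180:330]
cv2.imwrite("pics/top0c.png",cv2.resize(cv2.convertScaleAbs(p,alpha=1.8,beta=10),None,fx=4,fy=4,interpolation=cv2.INTER_CUBIC))
p=cv2.imread("pics/scene0.png")[170:300,210:335]
cv2.imwrite("pics/scene0c.png",cv2.resize(cv2.convertScaleAbs(p,alpha=1.5,beta=10),None,fx=4.5,fy=4.5,interpolation=cv2.INTER_CUBIC))
E
```

```text
(no output)
```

View pics/top0c.png

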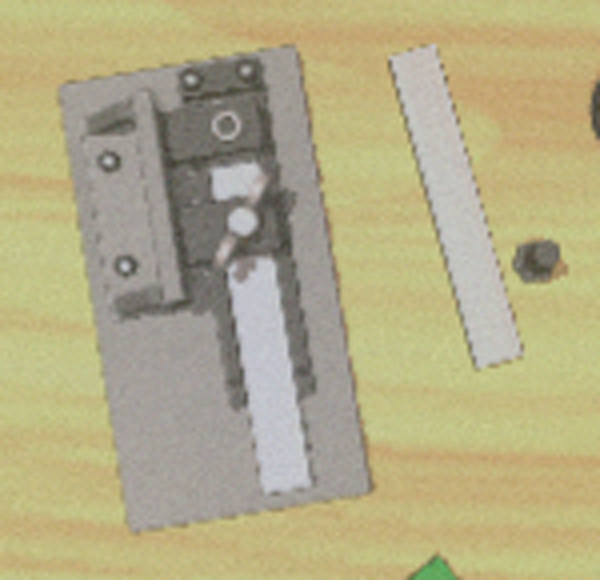

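View pics/scene0c.png

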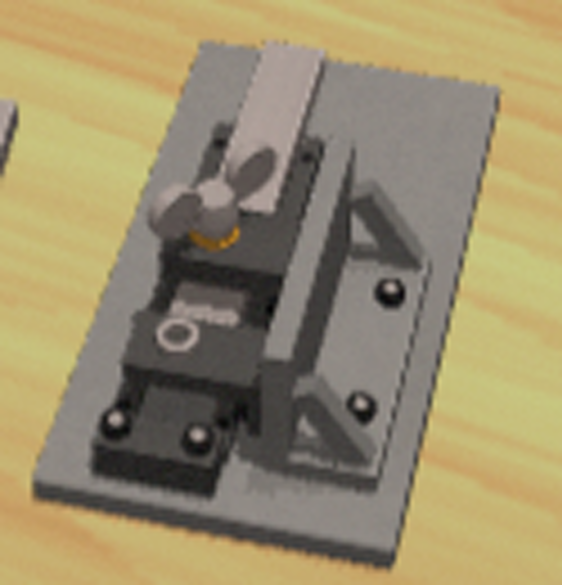

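```bash
cat > h.py <<'E'
import numpy as np, cv2
from cell import *
def ray(n,uv,c=None):
    c=c or get_calibration(n)
    K=np.array([[c["fx"],0,c["cx"]],[0,c["fy"],c["cy"]],[0,0,1]])
    q=cv2.undistortPoints(np.array(uv,float).reshape(-1,1,2),K,c["distortion"])[:,0]
    r=np.c_[q,np.ones(len(q))]@np.array(c["rotation"]).T
    return np.array(c["xyz"]),r
def onz(n,uv,z,c=None):
    o,r=ray(n,uv,c); return o+r*((z-o[2])/r[:,2])[:,None]
def proj(n,P,c=None):
    c=c or get_calibration(n)
    K=np.array([[c["fx"],0,c["cx"]],[0,c["fy"],c["cy"]],[0,0,1]])
    R=np.array(c["rotation"]).T
    return cv2.projectPoints(np.array(P,float).reshape(-1,1,3),cv2.Rodrigues(R)[0],-R@c["xyz"],K,c["distortion"])[0][:,0]
E
python3 - <<'E'
from h import *
F=np.array([[110,100],[110,-50],[-170,-50],[-170,100]])/1e3
a=(np.array([[62,85],[297,45],[370,490],[130,530]])+.5)/4-.5+[180,110]
b=(np.array([[393,548],[35,485],[202,42],[498,88]])+.5)/4.5-.5+[210,170]
def fit(F,W):
    fm,wm=F.mean(0),W.mean(0); H=(F-fm).T@(W-wm)
    th=np.arctan2(H[0,1]-H[1,0],H[0,0]+H[1,1]); R=np.array([[np.cos(th),-np.sin(th)],[np.sin(th),np.cos(th)]])
    t=wm-R@fm; return th,t,W-(F@R.T+t)
for n,px in(("top",a),("scene",b)):
    W=onz(n,px,.015)[:,:2]; th,t,r=fit(F,W); print(n,np.degrees(th),t,"\n",(r*1e3).round(1))
    c=np.cos(th);s=np.sin(th);R=np.array([[c,-s],[s,c]])
    if n=="top":
        g=(np.array([[260,492],[312,487],[232,258],[280,255]])+.5)/4-.5+[180,110]
        print(((onz(n,g,.030)[:,:2]-t)@R*1e3).round(1), "bar")
        g=(np.array([[243,220]])+.5)/4-.5+[180,110]
        print(((onz(n,g,.085)[:,:2]-t)@R*1e3).round(1), "hub")
        g=(np.array([[218,262],[265,175]])+.5)/4-.5+[180,110]
        print(((onz(n,g,.085)[:,:2]-t)@R*1e3).round(1), "wings")
        d=np.load("pics/top0.npy")
        for u,v in((262,480),(243,220),(150,400)):
            print(1.227-d[int(v/4+110),int(u/4+180)])
        # bystanders
        g=[[279,123],[290,122],[309,199],[299,201],[314,175],[345,133]]
        print((onz(n,g,.015)[:,:2]).round(3))
        print(((onz(n,g,.015)[:,:2]-t)@R*1e3).round(1))
E
```

```text
top 10.814099823577628 [0.6139661  0.04254436] 
 [[-1.5 -1.9]
 [-1.   0.9]
 [ 1.5  1.3]
 [ 1.  -0.4]]
[[-158.3   17. ]
 [-160.3  -14.4]
 [ -16.1   11.3]
 [ -18.9  -17.7]] bar
[[-0.1  0.4]] hub
[[-21.8  18.6]
 [ 23.7 -16.3]] wings
0.03587401
0.080352426
0.0150591135
[[ 0.727 -0.047]
 [ 0.73  -0.074]
 [ 0.541 -0.125]
 [ 0.536 -0.101]
 [ 0.6   -0.136]
 [ 0.707 -0.211]]
[[  94.  -109.3]
 [  92.1 -136.6]
 [-103.  -151.1]
 [-103.9 -126.1]
 [ -46.9 -173. ]
 [  43.7 -266.8]]
scene 11.476939846746047 [0.61394609 0.04526997] 
 [[-1.8 -2.6]
 [ 0.1  1.8]
 [ 0.1  1.2]
 [ 1.6 -0.4]]
```

```bash
cat >> h.py <<'E'
TH=np.radians(11.1); T=np.array([0.614,0.0437])
R2=np.array([[np.cos(TH),-np.sin(TH)],[np.sin(TH),np.cos(TH)]])
ROT=np.array([[R2[0,0],R2[1,0],0],[R2[1,0],-R2[0,0],0],[0,0,-1.]])
def W(x,y,z): # fixture mm -> world m
    return np.r_[T+R2@np.array([x,y])/1e3, z/1e3]
def Fx(p): return np.r_[(np.array(p[:2])-T)@R2*1e3, p[2]*1e3]
E
python3 - <<'E'
from h import *
for p in ((-195,0,120),(-195,0,20.5),(-125,0,20.5),(24,9,85),(0,-26,85),(-26,0,85)):
    print(p,inverse_kinematics(W(*p),ROT))
close(20)
arm.reach(W(-195,0,120),ROT)
s=readout.read_state(); print(s["t"],Fx(s["tcp_pos"]),s["finger_gap"],s["force"])
p,d=capture("wrist"); cv2.imwrite("pics/w1.png",p[:,:,::-1]); p,d=capture("scene"); cv2.imwrite("pics/s1.png",p[:,:,::-1])
E
```

```text
(-195, 0, 120) [ 27.81978674   2.7409541  -38.63064046   0.         -48.62840545
  73.28021326]
(-195, 0, 20.5) [ 2.78197867e+01  1.24633010e+01 -4.53663532e+01  2.54444375e-14
 -3.21703457e+01  7.32802133e+01]
(-125, 0, 20.5) [ 2.52460955e+01  1.78131941e+01 -3.67581060e+01  2.54444375e-14
 -3.54286999e+01  7.58539045e+01]
(24, 9, 85) [ 22.62083708  24.1973631  -14.40457095   0.         -51.39806595
  78.47916292]
(0, -26, 85) [ 19.72511363  22.65720851 -16.96884314   0.         -50.37394835
  81.37488637]
(-26, 0, 85) [ 22.74074339  20.26981399 -20.84407911   0.         -48.88610689
  78.35925661]
3.1083 [-194.4345854     0.40938922  120.17127451] 0.000630866742823242 [-0.15555759 -0.52477998  1.41001699]
```

View pics/w1.png

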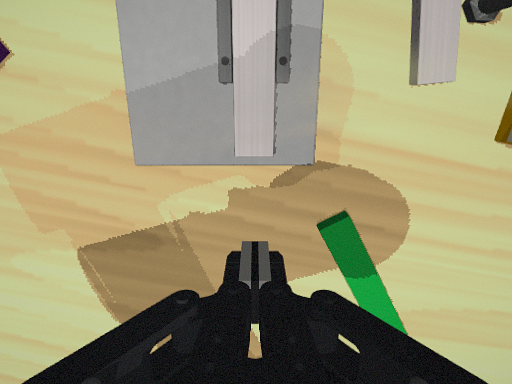

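View pics/s1.png

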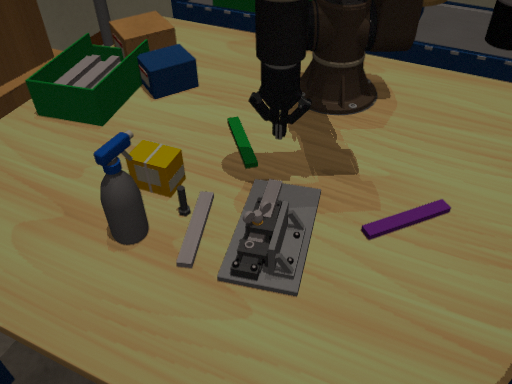

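```bash
python3 - <<'E'
from h import *
print([Fx(p).round(1) for p in onz("wrist",[[135,164],[315,163]],.015)], [Fx(p).round(1) for p in onz("wrist",[[235,156],[274,156]],.030)], [Fx(p).round(1) for p in onz("wrist",[[347,212],[318,224]],.015)])
arm.move_straight(W(-190,0,50),feed=.12)
arm.move_straight(W(-190,0,20.5),feed=.06,f_stop=8)
s=readout.read_state(); print(s["t"],Fx(s["tcp_pos"]),s["force"])
r=arm.move_straight(W(-135,0,20.5),feed=.05,f_stop=8)
s=readout.read_state(); print(r,s["t"],Fx(s["tcp_pos"]),s["force"])
if not r:
    r=arm.move_straight(W(-105,0,20.5),feed=.02,f_stop=8)
    s=readout.read_state(); print(r,s["t"],Fx(s["tcp_pos"]),s["force"])
E
```

```text
[array([-169.2,  100.6,   15. ]), array([-168.3,  -49.4,   15. ])] [array([-159.4,   15.9,   30. ]), array([-159.3,  -14.3,   30. ])] [array([-212.3,  -80.5,   15. ]), array([-223.8,  -55.7,   15. ])]
4.5833 [-1.89923070e+02 -1.27779468e-02  2.05753660e+01] [ 0.40792572  0.54838488 -0.6643005 ]
False 5.8333 [-1.34747519e+02  6.96486048e-02  2.06768175e+01] [-1.32704958 -0.09143353 -0.17553762]
True 6.5167 [-127.37500021   -0.30536919   19.90122009] [-0.50834442  0.2280971   0.26756617]
```

```bash
python3 - <<'E'
from h import *
s=readout.read_state(); print(s["t"],Fx(s["tcp_pos"]),s["force"])
r=arm.move_straight(W(-115,0,20.5),feed=.015,f_stop=12)
s=readout.read_state(); print(r,s["t"],Fx(s["tcp_pos"]),s["force"])
arm.dwell(.3)
s=readout.read_state(); print(r,s["t"],Fx(s["tcp_pos"]),s["force"])
arm.move_straight(W(-160,0,22),feed=.08)
arm.move_straight(W(-160,0,130),feed=.2)
s=readout.read_state(); print(s["t"])
c=get_calibration("wrist");p,d=capture("wrist"); cv2.imwrite("pics/w2.png",p[:,:,::-1]);np.save("pics/w2.npy",c)
p,d=capture("top"); cv2.imwrite("pics/t2.png",p[:,:,::-1])
E
```

```text
6.5167 [-127.37500021   -0.30536919   19.90122009] [-0.50834442  0.2280971   0.26756617]
True 7.0417 [-127.35039404   -0.94309248   18.80497514] [-0.14945632  0.86697985 -0.30232747]
True 7.3417 [-127.73775702   -0.96657933   18.6718159 ] [ 0.59225064 -0.72647659  0.56369815]
8.5833
```

View pics/w2.png

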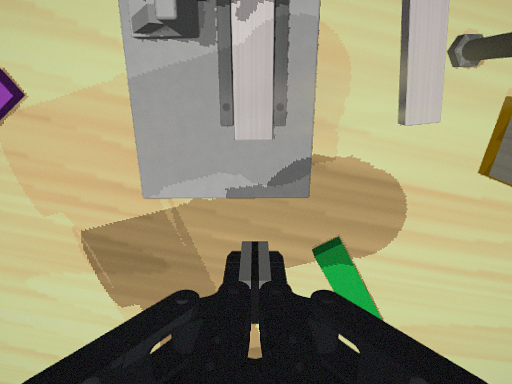

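```bash
python3 - <<'E'
from h import *
c=np.load("pics/w2.npy",allow_pickle=True).item()
f=lambda uv,z:[Fx(p).round(1) for p in onz("wrist",uv,z,c)]
print(f([[233,139],[273,139]],.03),f([[220,126],[287,126]],.023),f([[142,198],[309,197]],.015))
p=cv2.imread("pics/w2.png")[60:220,130:330]
cv2.imwrite("pics/w2c.png",cv2.resize(p,None,fx=4,fy=4,interpolation=cv2.INTER_CUBIC)[:600])
p=cv2.imread("pics/t2.png")[110:255,180:330]
cv2.imwrite("pics/t2c.png",cv2.resize(cv2.convertScaleAbs(p,alpha=1.8,beta=10),None,fx=4,fy=4,interpolation=cv2.INTER_CUBIC))
E
```

```text
[array([-114.5,   17.1,   30. ]), array([-114.6,  -14.5,   30. ])] [array([-105.2,   27.7,   23. ]), array([-105.4,  -26. ,   23. ])] [array([-169.7,  101.5,   15. ]), array([-169.1,  -48.6,   15. ])]
```

View pics/w2c.png

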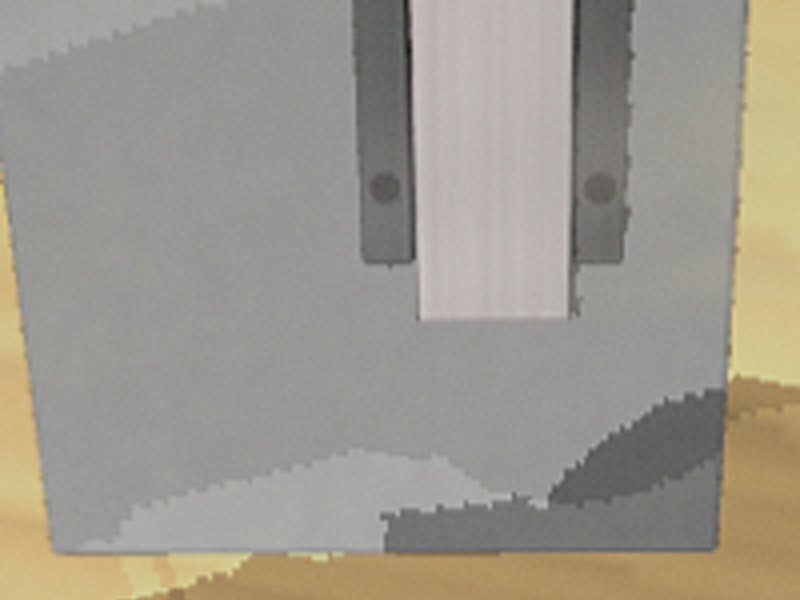

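View pics/t2c.png

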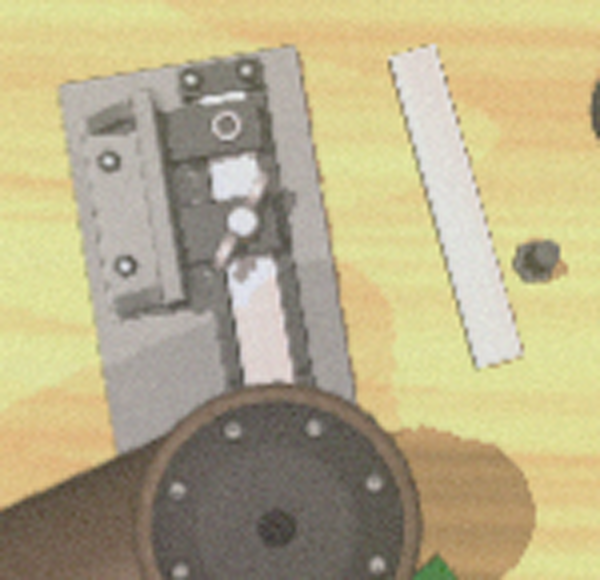

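```bash
sed -i 's/T=np.array(\[0.614,0.0437\])/T=np.array([0.614,0.0446])/' h.py; cat >> h.py <<'E'
def pol(a,z,R=26): return W(R*np.cos(np.radians(a)),R*np.sin(np.radians(a)),z)
def stroke(a0,a1,z=85,step=20,feed=.06,f=15,zup=112,back=12):
    arm.move_straight(pol(a0,zup),feed=.2)
    if arm.move_straight(pol(a0,z),feed=.08,f_stop=8):
        print("hit on descent",Fx(readout.read_state()["tcp_pos"])); arm.move_straight(pol(a0,zup)); return None
    n=int(np.ceil(abs(a1-a0)/step)); hit=False
    for a in np.linspace(a0,a1,n+1)[1:]:
        hit=arm.move_straight(pol(a,z),feed=feed,f_stop=f)
        s=readout.read_state(); q=Fx(s["tcp_pos"]); fl=s["force"]
        print(round(s["t"],2),"cmd",round(a),"at",round(np.degrees(np.arctan2(q[1],q[0]))),q.round(1),(R2.T@fl[:2]).round(1),round(fl[2],1),hit)
        if hit: break
    q=np.degrees(np.arctan2(q[1],q[0]))
    arm.move_straight(pol(q+back,z),feed=.06)
    arm.move_straight(pol(q+back,zup),feed=.15)
    return hit,q
E
python3 - <<'E'
from h import *
arm.move_straight(W(-60,0,130),feed=.25)
print(stroke(35,-165))
s=readout.read_state(); print(s["t"])
p,d=capture("scene"); cv2.imwrite("pics/s3c.png",cv2.resize(p[130:300,180:345,::-1],None,fx=3.5,fy=3.5,interpolation=cv2.INTER_CUBIC))
E
```

```text
10.6 cmd 15 at 14 [25.5  6.3 85.3] [-0.5  0.2] 0.3 False
10.9 cmd -5 at -6 [26.  -2.8 85.1] [0.8 0.2] -0.6 False
11.2 cmd -25 at -26 [ 23.3 -11.5  85. ] [0.5 0.6] 0.4 False
11.5 cmd -45 at -46 [ 18.  -18.8  85. ] [-0.  -0.3] 0.7 False
11.8 cmd -65 at -66 [ 10.5 -23.8  85.1] [ 0.5 -0.2] 0.7 False
12.1 cmd -85 at -86 [  1.7 -26.   85.1] [1.  0.2] -0.1 False
12.4 cmd -105 at -106 [ -7.2 -25.1  85.1] [ 0.8 -1.2] 0.4 False
12.7 cmd -125 at -126 [-15.6 -21.1  85. ] [0.7 0.4] 0.4 False
13.0 cmd -145 at -146 [-21.7 -14.6  85. ] [-0.8 -0.4] -0.2 False
13.3 cmd -165 at -166 [-25.3  -6.4  85. ] [-0.3 -0.7] 0.0 False
(False, np.float64(-165.7934545878292))
13.8833
```

View pics/s3c.png

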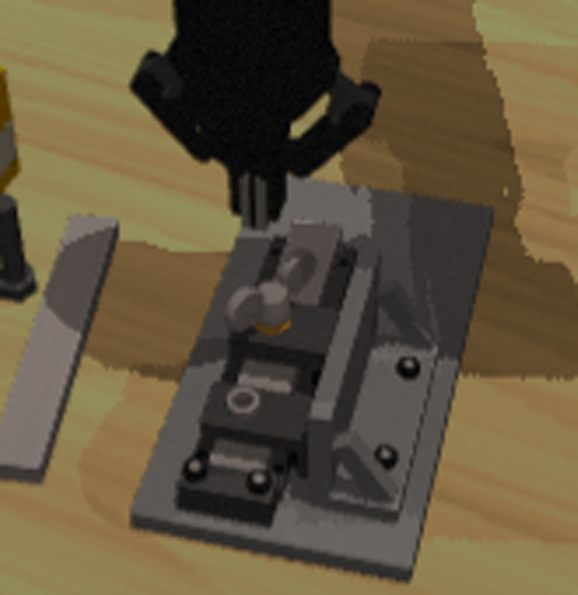

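```bash
python3 - <<'E'
from h import *
for a in range(0,180,15):
    z=84; P=[W(20*np.cos(np.radians(a+k)),20*np.sin(np.radians(a+k)),z) for k in(0,180)]+[W(0,0,84)]
    q=(proj("scene",P)-[180,130]+.5)*3.5-.5
    print(a-180, (q[:2]-q[2]).round(0).tolist(), q[2].round())
E
```

```text
-180 [[-9.0, 26.0], [9.0, -25.0]] [270. 291.]
-165 [[1.0, 27.0], [-0.0, -26.0]] [270. 291.]
-150 [[10.0, 26.0], [-10.0, -25.0]] [270. 291.]
-135 [[19.0, 23.0], [-19.0, -22.0]] [270. 291.]
-120 [[27.0, 18.0], [-27.0, -18.0]] [270. 291.]
-105 [[33.0, 13.0], [-32.0, -13.0]] [270. 291.]
-90 [[37.0, 6.0], [-36.0, -6.0]] [270. 291.]
-75 [[38.0, -1.0], [-38.0, 1.0]] [270. 291.]
-60 [[36.0, -8.0], [-36.0, 8.0]] [270. 291.]
-45 [[32.0, -14.0], [-33.0, 14.0]] [270. 291.]
-30 [[26.0, -19.0], [-26.0, 20.0]] [270. 291.]
-15 [[18.0, -23.0], [-19.0, 24.0]] [270. 291.]
```

```bash
python3 - <<'E'
from h import *
def out(r):
    arm.move_straight(W(26,-26,115),feed=.25)
r=stroke(-165+12,-165+12.5) if 0 else None
r=stroke(38,-165,z=84.5)
print(r)
s=readout.read_state(); print(s["t"])
p,d=capture("scene"); cv2.imwrite("pics/s4c.png",cv2.resize(p[130:300,180:345,::-1],None,fx=3.5,fy=3.5,interpolation=cv2.INTER_CUBIC))
E
```

```text
15.12 cmd 20 at 18 [24.9  8.3 84.9] [-0.5 -1. ] -0.2 False
15.42 cmd 1 at 0 [26.2  0.1 84.7] [ 0.5 -0.6] 0.2 False
15.71 cmd -17 at -18 [24.6 -8.2 84.5] [0.4 0.8] -0.6 False
16.0 cmd -36 at -37 [ 20.7 -15.7  84.5] [-0.4 -0.9] -0.7 False
16.29 cmd -54 at -55 [ 14.8 -21.5  84.6] [-0.2  0.2] -0.2 False
16.58 cmd -73 at -74 [  7.2 -25.   84.6] [-0.2 -0.1] -0.7 False
16.88 cmd -91 at -92 [ -1.  -26.1  84.6] [-0.3 -0.2] 0.4 False
17.17 cmd -110 at -111 [ -9.2 -24.4  84.6] [ 0.3 -0.7] 0.3 False
17.46 cmd -128 at -129 [-16.7 -20.3  84.5] [-0.3 -0.9] -0.2 False
17.75 cmd -147 at -148 [-22.1 -14.   84.5] [-0.  -0.9] -0.4 False
18.04 cmd -165 at -166 [-25.3  -6.4  84.5] [-0.5  0.1] 0.8 False
(False, np.float64(-165.74400582716262))
18.625
```

View pics/s4c.png

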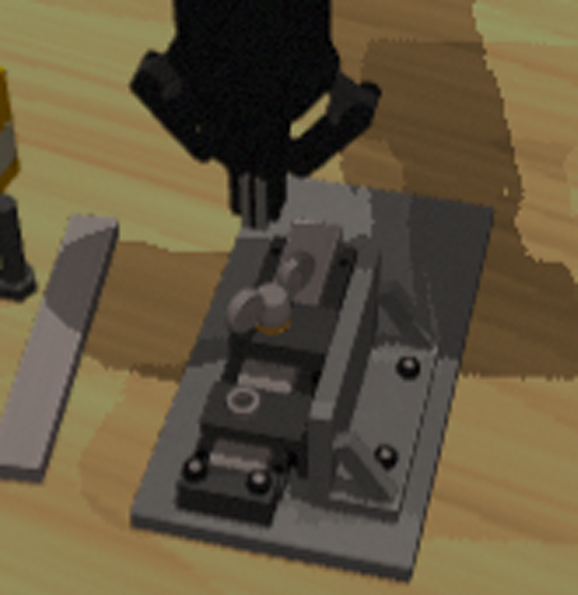

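```bash
python3 - <<'E'
from h import *
arm.move_straight(pol(38,112),feed=.2)
arm.move_straight(pol(38,84),feed=.08,f_stop=8)
for a in (18,-2,-22,-42,-62,-80):
    h=arm.move_straight(pol(a,84),feed=.06,f_stop=15)
    if h: print("hit",a); break
s=readout.read_state(); print(s["t"],Fx(s["tcp_pos"]),s["force"])
p,d=capture("scene"); a=cv2.resize(p[190:290,210:310,::-1],None,fx=5,fy=5,interpolation=cv2.INTER_CUBIC)
cv2.imwrite("pics/s5c.png",cv2.convertScaleAbs(a,alpha=1.6,beta=10))
E
```

```text
21.3667 [  4.01148875 -25.77020861  84.12047199] [-0.16760666  0.06433658 -0.34733892]
```

View pics/s5c.png

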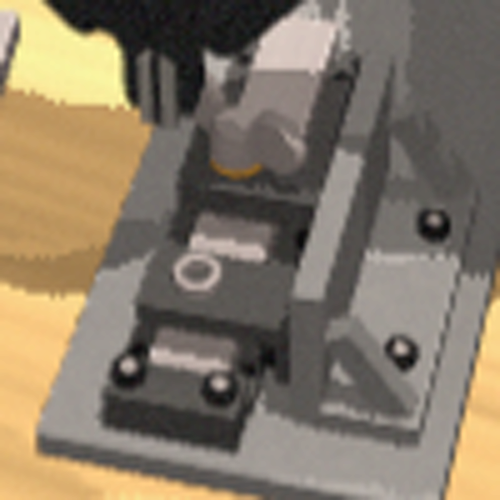

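```bash
python3 - <<'E'
from h import *
for a in (-100,-120,-140,-150,-160,-170,-180,-190):
    h=arm.move_straight(pol(a,84),feed=.06 if a>-145 else .02,f_stop=12)
    s=readout.read_state();q=Fx(s["tcp_pos"]); print(s["t"],a,np.degrees(np.arctan2(q[1],q[0])).round(1),q.round(1),s["force"].round(1),h)
    if h: break
p,d=capture("scene"); a=cv2.resize(p[190:290,210:310,::-1],None,fx=5,fy=5,interpolation=cv2.INTER_CUBIC)
cv2.imwrite("pics/s6c.png",cv2.convertScaleAbs(a,alpha=1.6,beta=10))
E
```

```text
21.7167 -100 -100.9 [ -4.9 -25.6  84.2] [ 0.8 -0.1 -0.2] False
22.0167 -120 -121.3 [-13.6 -22.4  84. ] [ 0.5 -0.4  0.1] False
22.3167 -140 -141.3 [-20.5 -16.4  84. ] [-1.1  0.1  0.9] False
22.6917 -150 -150.0 [-22.4 -12.9  84.1] [ 0.9 -0.3  0.3] False
23.0667 -160 -160.3 [-24.6  -8.8  84. ] [ 1.8 -1.3  1.1] False
23.4417 -170 -169.9 [-25.9  -4.6  84. ] [ 1.  -2.9  1. ] False
23.8167 -180 -176.2 [-26.8  -1.8  84. ] [  2.2 -12.1   1.2] False
24.1917 -190 178.3 [-27.4   0.8  84. ] [  2.9 -21.8   1. ] False
```

View pics/s6c.png

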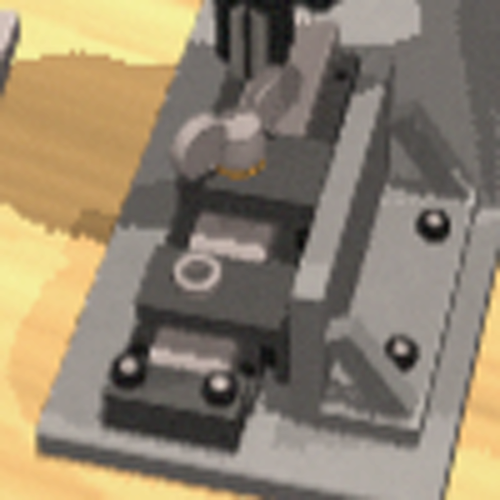

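```bash
python3 - <<'E'
from h import *
n=0
for dy in (6.5,8.5):
    h=arm.move_straight(W(-27.5,dy,84),feed=.01,f_stop=12)
    s=readout.read_state();q=Fx(s["tcp_pos"]); print(s["t"],dy,q.round(1),(R2.T@s["force"][:2]).round(1),h)
    if abs(s["force"][1])>30: break
arm.dwell(.3)
s=readout.read_state();q=Fx(s["tcp_pos"]); print(s["t"],q.round(1),(R2.T@s["force"][:2]).round(1))
arm.move_straight(W(-29,-20,84),feed=.06)
arm.move_straight(W(-29,-20,130),feed=.15)
arm.move_straight(W(-130,-40,160),feed=.25)
s=readout.read_state();print(s["t"])
ims=[]
for n in("scene","top"):
    p,d=capture(n); cv2.imwrite(f"pics/{n}7.png",p[:,:,::-1])
    c=p[190:290,210:310] if n=="scene" else p[115:215,190:290]
    ims.append(cv2.resize(c[:,:,::-1],None,fx=4,fy=4,interpolation=cv2.INTER_CUBIC))
cv2.imwrite("pics/7.png",cv2.convertScaleAbs(np.hstack(ims),alpha=1.6,beta=10))
for n,o in(("scene",(210,190)),("top",(190,115))):
  for z in(81,):
   for a in(-20,-30.6,-40,-50):
    P=[W(20*np.cos(np.radians(a+k)),20*np.sin(np.radians(a+k)),z) for k in(0,180)]+[W(0,0,z)]
    print(n,a,((proj(n,P)-o+.5)*4-.5).round(0).tolist())
E
```

```text
24.6667 6.5 [-29.4   3.4  84.2] [ -2.8 -16. ] False
25.0167 8.5 [-30.1   4.4  84. ] [ -3.2 -22. ] False
25.3167 [-30.1   4.5  84. ] [ -4.  -21.4]
26.975
scene -20 [[164.0, 123.0], [213.0, 72.0], [189.0, 97.0]]
scene -30.6 [[158.0, 119.0], [219.0, 76.0], [189.0, 97.0]]
scene -40 [[154.0, 115.0], [223.0, 79.0], [189.0, 97.0]]
scene -50 [[150.0, 111.0], [227.0, 84.0], [189.0, 97.0]]
top -20 [[207.0, 167.0], [194.0, 234.0], [200.0, 200.0]]
top -30.6 [[213.0, 168.0], [188.0, 232.0], [200.0, 200.0]]
top -40 [[218.0, 171.0], [183.0, 230.0], [200.0, 200.0]]
top -50 [[223.0, 174.0], [178.0, 226.0], [200.0, 200.0]]
```

View pics/7.png

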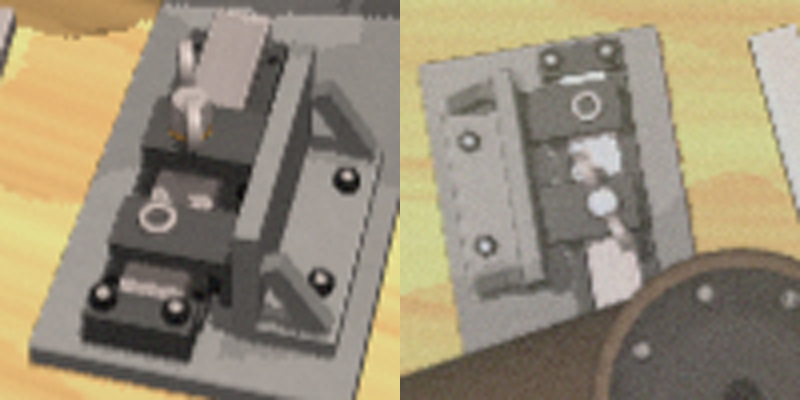

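```bash
python3 - <<'E'
from h import *
print(readout.read_state()["finger_gap"])
arm.move_straight(pol(-100,112),feed=.25)
arm.move_straight(pol(-100,84),feed=.08,f_stop=8)
for a in (-115,-130,-140,-150,-160,-165,-170,-175,-180):
    h=arm.move_straight(pol(a,84),feed=.05 if a>-145 else .02,f_stop=8)
    s=readout.read_state();q=Fx(s["tcp_pos"]); print(s["t"],a,q.round(1),(R2.T@s["force"][:2]).round(1),h)
    if h or s["force"][1]<-8: break
ims=[]
def cap():
    p,d=capture("scene"); c=p[190:290,210:310]
    ims.append(cv2.resize(c[:,:,::-1],None,fx=2.6,fy=2.6,interpolation=cv2.INTER_CUBIC))
cap()
x,y,_=Fx(readout.read_state()["tcp_pos"])
arm.move_straight(W(x,y-3,84),feed=.01)
s=readout.read_state();q=Fx(s["tcp_pos"]); print(s["t"],q.round(1),(R2.T@s["force"][:2]).round(1),s["finger_gap"])
cap()
arm.move_straight(W(x,y-8,84),feed=.02)
s=readout.read_state();q=Fx(s["tcp_pos"]); print(s["t"],q.round(1),(R2.T@s["force"][:2]).round(1))
cap()
cv2.imwrite("pics/8.png",cv2.convertScaleAbs(np.hstack(ims),alpha=1.6,beta=10))
E
```

```text
0.0010829970542588633
28.55 -115 [-11.1 -23.4  84.6] [-0.2 -0.1] False
28.8333 -130 [-16.9 -19.7  84.3] [-0.  -0.1] False
29.0833 -140 [-20.  -16.5  84.1] [-0.  -0.5] False
29.4583 -150 [-22.5 -12.9  84. ] [ 1.1 -0.6] False
29.8333 -160 [-24.6  -8.8  84. ] [ 0.9 -2.2] False
30.1 -165 [-25.3  -6.7  83.9] [ 0.1 -1.9] False
30.3667 -170 [-25.8  -4.7  84. ] [ 0.6 -4.7] False
30.6333 -175 [-26.2  -3.2  84. ] [ 0.9 -8. ] False
30.9 -180 [-26.8  -1.8  84. ] [  0.2 -12.8] False
31.5917 [-26.8  -4.6  84. ] [-1.6 -1.2] -0.0014494600476315565
32.0417 [-26.8  -9.9  83.9] [-0.1 -0.3]
```

View pics/8.png

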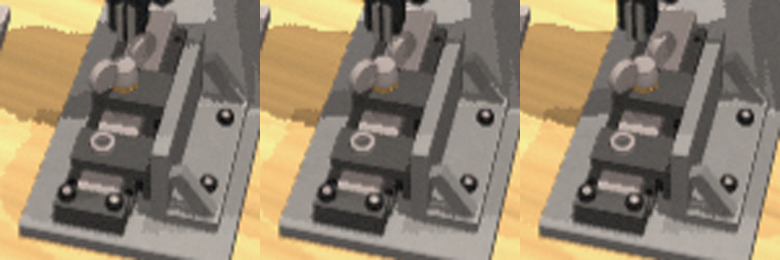

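```bash
python3 - <<'E'
from h import *
arm.move_straight(W(-27.5,-11,125),feed=.1)
arm.move_straight(W(-130,-40,160),feed=.25)
arm.dwell(.3)
s=readout.read_state();print(s["t"],s["finger_gap"])
ims=[]
for n in("scene","top"):
    p,d=capture(n); cv2.imwrite(f"pics/{n}9.png",p[:,:,::-1])
    c=p[190:290,210:310] if n=="scene" else p[115:215,190:290]
    ims.append(cv2.resize(c[:,:,::-1],None,fx=4,fy=4,interpolation=cv2.INTER_CUBIC))
cv2.imwrite("pics/9.png",cv2.convertScaleAbs(np.hstack(ims),alpha=1.6,beta=10))
c=get_calibration("wrist");p,d=capture("wrist"); cv2.imwrite("pics/w9.png",p[:,:,::-1]);np.save("pics/w9.npy",c)
E
```

```text
33.55 0.00010005550464565297
```

View pics/9.png

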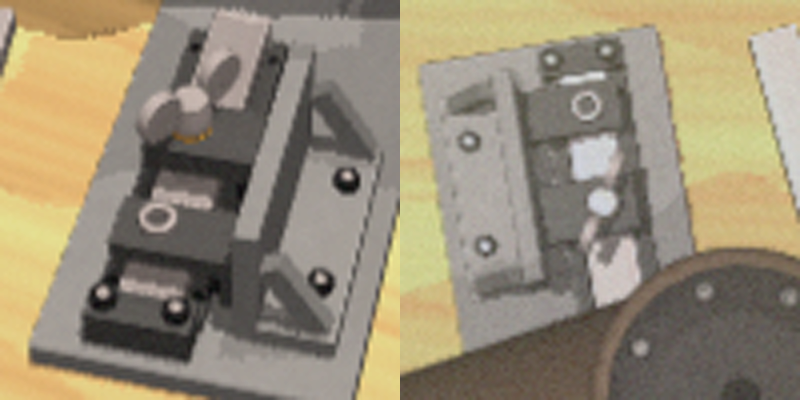

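View pics/w9.png

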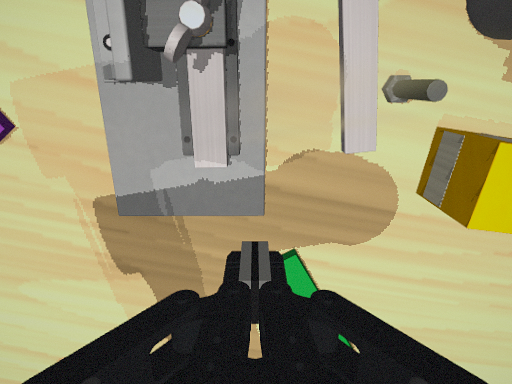

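```bash
python3 - <<'E'
from h import *
c=np.load("pics/w9.npy",allow_pickle=True).item()
f=lambda uv,z:[Fx(p).round(1) for p in onz("wrist",uv,z,c)]
print(f([[195,167],[228,166]],.03),f([[186,155],[234,155]],.023),f([[118,216],[265,214]],.015),f([[192,14],[174,52]],.080))
p=cv2.imread("pics/w9.png")[0:190,90:290]
cv2.imwrite("pics/w9c.png",cv2.resize(p,None,fx=3.1,fy=3.1,interpolation=cv2.INTER_CUBIC))
a=cv2.imread("pics/top0.png")[60:230,270:400];b=cv2.imread("pics/top9.png")[60:230,270:400]
print(cv2.absdiff(a,b).mean())
cv2.imwrite("pics/cmp.png",cv2.resize(np.hstack([a,b]),None,fx=3,fy=3))
E
```

```text
[array([-114.9,   14.6,   30. ]), array([-114.1,  -15.6,   30. ])] [array([-105.3,   23.6,   23. ]), array([-105.4,  -20.9,   23. ])] [array([-170.4,  100.6,   15. ]), array([-168.4,  -50.4,   15. ])] [array([-0.2,  0.2, 80. ]), array([-22.7,  13.6,  80. ])]
19.243333333333332
```

View pics/w9c.png

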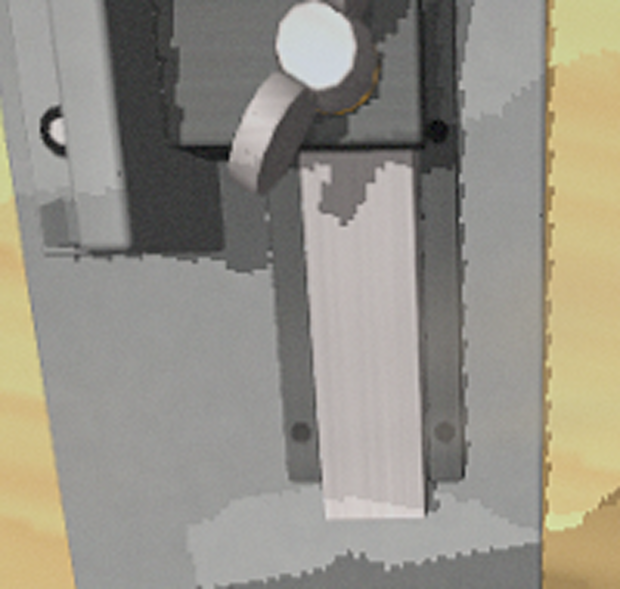

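View pics/cmp.png

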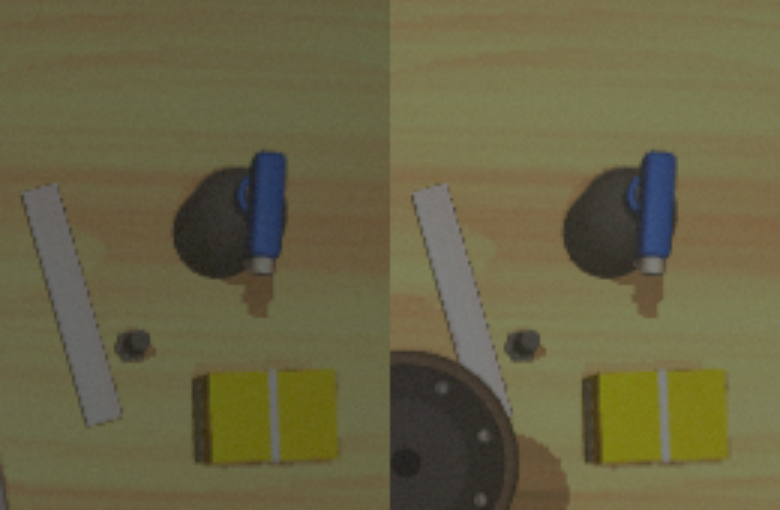

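```bash
python3 - <<'E'
from h import *
order.job_done(); print(readout.read_state()["t"])
E
```

```text
the job is handed in; nothing more can be done
the job is handed in; nothing more can be done
```

The bar is home against the end stop and the wing screw is finger-tight. I handed the job in at about 34 s of the 72 s allowed.

**What I did:** I pushed the bar's tail along the channel with the shut fingertips until it met the stop. Three clockwise strokes of about half a turn brought the screw down to its dead stop. A fourth, shorter stroke re-tightened it to about 13 N. The highest reading at the screw was about 22 N, during the first tightening.

**Last checks:**
- **Bar:** its tail is at fixture x ≈ -114.5 mm, where -115 means fully home. It is about 9 to 10 mm behind the rail ends, as expected.
- **Screw:** the wings lie at about 149°/-31°, matching the tight position (13.1 rad, 149.4°). They held there after the finger withdrew.
- **Bystanders:** the top view shows the spare bar, bolt, carton and spray bottle where they started. The arm partly hid the spare bar's near end.
- **Robot:** it is clear of everything.

**What disagreed:**
- **Screw turned back once:** after the first tightening, the screw was found about 50° backed off once I had pulled the finger away. I didn't find out why. I tightened it again with less force and withdrew more carefully, and pictures taken as the finger backed off, and after it left, showed it holding.
- **Force stop didn't trip:** my force limit didn't trigger on the short, slow tightening moves. I judged tightness from the force readings and wing angle instead.
- **Pad force not measured:** I inferred that the pad is pressing on the bar from the wing angle and the resistance felt.

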